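# Switch on the lamp and hold its sprung shutter half open

## Robot

A 7-joint arm with a two-finger parallel gripper is mounted at the origin on the work surface. World frame = base frame: x ahead of the robot, y to its left, z up, the work surface at z = 0. Lengths are in m, angles in rad, forces in N, time in s.
With the tool pointing down it reaches from about 0.425 to 0.875 m from the base axis. Payload 4.7 kg.
Tool frame: the origin (TCP) lies midway between the tips of the shut fingers; the grasp point (between the pads) lies 19 mm behind it; x points along the fingers, z is the direction in which the jaws open and shut, and the axes are right-handed (so a half turn about x gives the same grasp; the last joint's range is limited). The gripper opens to 87 mm and grips with 3 to 60 N. Pads are 19 mm wide; open, the fingers measure 117 mm over their backs; the gripper's body (75 mm by 190 mm) begins 51 mm behind the grasp point.
Start: joints at [0.014, 0.321, -0.07, 1.45, 0.023, 1.371, -0.057], TCP at [0.65, -0, 0.187] pointing down, gripper open.
Joint ranges: [-2.86, 2.86], [-0.3, 2.09], [-1.38, 1.24], [0.06, 2.45], [-1.56, 4.7], [0.09, 2.05], [-2.69, 2.69]. Speed limits (rad/s): [2.57, 2.57, 3.14, 3.14, 3.14, 3.14, 3.14].

## Interface

Orientations are given as a rotation vector (axis times angle).
In Python, from bench import ctrl gives the robot as it stands.
- The arm moves only by the shell command python3 -m pendant 'ROWS' [OPENING] [FORCE]. ROWS is JSON, a list of rows, each an object with "travel": the shift along the tool's x, y, z in m, a list of three; "twist": the turn about the tool's x in rad. In form: [{"travel": [x, y, z], "twist": twist}, ...]. A call has 1 to 10 rows; each row is the pose to reach, as a shift and turn from the pose measured when the call began, along the tool's axes at that moment; what a row does not reach only later rows make up. A row lasts 1/8 s, in which the tool goes at most 62.5 mm and 10.7 degrees, less where a joint would pass 70% of its speed; a pose out of reach is approached as far as the arm can. A call with a gripper value outside its range is refused whole. OPENING is the opening, from -1 (shut) to 1 (fully open), so that 0 is half open, set as the call begins (- or left out, the last holds). The fingers move at their own pace and stop on an object; FORCE is the grip in N (left out, the last holds). Time passes only in rows, so rows that repeat a pose let the fingers close. It gives the time, the measured TCP pose, the force and the opening at its end, in the units of the state.
- ctrl.get_state(): the state, without advancing time (a new reading comes with each control period).
- ctrl.get_image(name): name is "scene" or "side" or "wrist"; returns the picture (400x640x3 uint8, red, green, blue); there is no depth.
- ctrl.camera_model(name): a dict with "K" (3x3 intrinsics, pixels), "distortion" ([k1, k2, p1, p2, k3] as OpenCV has them; the pictures are not rectified), "rvec" (rotation vector, rad) and "tvec" (3), from world to camera coordinates, as OpenCV has them; the wrist camera has in their place "T_tool_cam" (4x4, takes a point from camera to tool coordinates, whose origin is the TCP and whose axes are the tool frame's). Camera axes: x right, y down, z forward; pixel columns grow to the right and rows downward; lengths in m; the calibration is good to about 2 mm. A picture is of the moment at which its call begins: read the wrist's pose just before it. camera_model takes no time and is no camera call.
- ctrl.close_job(): hands the job in, once; it reports no verdict.
The state is a dict: "time": time; "joint_positions": joint angles; "qd": joint speeds; "joint_torque": joint torques, N m; "position": TCP position; "tool_rot": TCP orientation; "ft_force": force on the tool from outside, world axes, zero at the start; "torque": the same for the moment, N m; "grip_width": opening from 0.0 (shut) to 1.0 (fully open).
Only numpy, scipy, OpenCV 4.12 (cv2) and the standard library are available. Lean on these libraries where they do the work, as an engineer would, in place of code of your own. Each camera call takes 0.05 s, during which the arm holds its last target.

## Task

Switch the lamp on by turning the rotary isolator handle clockwise from its off detent to its on detent, and only after that slide the lamp box's sprung shutter to half open, so that the trailing edge of the shutter lies on the centre line of the window. The spring snaps the shutter shut if it is let go, so finish while still holding the shutter with the fingers, steady at half travel; do not let it run fully open on the way, and leave the reagent bottles where they stand.

Things in the scene. Friction and masses are not known exactly. Their poses are not given: they have to be found in the camera images.
- lamp_box: Grey lamp box fixed to the bench, level, 160 (own x) x 250 (own y) x 85 mm high; may stand left or right, turned. Origin: centre of underside. On its top: guide rails along own y at x = +-49 mm, 10 mm wide and high, and a spring block 108 x 16 mm, 16 mm high, at y = +97 mm. The shutter slides along own y; +y opens it.
- window (a point): Centre of the white window in the lamp box's top, 76 (x) x 80 mm (y), at own y = -50 mm of the box, 85 mm above the bench. A thin black line runs across it along own x here, with ticks on the rails: at half open the shutter's -y (trailing) edge lies on it. Axes as the lamp box's.
- shutter_slide (a joint): Opening of the steel shutter plate (86 x 80 x 4 mm, between the rails): 0 m = closed over the window, 0.080 m = fully open, growing along the lamp box's +y; half open is 0.040 m. A spring pushes it shut with about 2.4 N when closed, rising evenly to 7 N at half and 12 N fully open; let go, it snaps shut.
- shutter: The steel shutter: a plate 86 (x) x 80 (y) x 4 mm, and standing on its middle an upright grip tab 50 mm wide across the slide (own x), 14 mm thick along it (own y), 42 mm high (92 to 134 mm above the bench). Origin: centre of the plate's underside, 88 mm above the bench. Axes as the lamp box's; it moves with the slide.
- tab_grip (a point): Point inside the tab on its centre line, 28 mm above its foot (120 mm above the bench, 14 mm below the tab's top): where to pinch it across its 14 mm thickness. At own y = -50 mm of the lamp box when closed, -10 mm at half.
- isolator: Grey rotary isolator housing fixed to the bench, level, 110 x 110 x 65 mm high, with an aluminium disc on top (top at 69 mm); may stand left or right, turned. Origin: centre of underside. The handle's upright axis passes through its centre.
- handle (a joint): Angle of the isolator handle: 0 rad = off (bar along the housing's own x), 1.047 rad (60 degrees) = on, growing clockwise seen from above. Two black marks on the disc show the off and on directions of the bar's white pointer line. A cam resists with about 0.1 N m up to half way, then snaps it on to the end stop, where it stays.
- handle_grip (a point): Point on the handle's turning axis, inside its upright black bar, 101 mm above the bench: where to pinch it. The bar is 66 mm long (own x), 14 mm thick (own y) and 36 mm high (79 to 115 mm above the bench), standing on a 44 mm round hub. The point turns with the handle.
- bottle_tall: Bystander: amber reagent bottle, white cap, 68 mm across, 150 mm high, loose. Origin: centre of its underside.
- bottle_mid: Bystander: amber reagent bottle, white cap, 58 mm across, 120 mm high, loose. Origin: centre of its underside.
- bottle_small: Bystander: amber reagent bottle, white cap, 48 mm across, 90 mm high, loose. Origin: centre of its underside.
Not all that is in view belongs to the job. Several things look just like the isolator: the one meant starts farthest from the robot's base.

How it is judged:
By the outcome, as a careful person would: the job done as asked, in the order asked, and still so for the second after the job is handed in, while the arm keeps its last pose, push and grip.
It also fails if it takes over 43 s, if anything falls off the work surface, if the arm or the gripper's body presses on something with over 40 N, if the wrist force passes 120 N, or if a joint passes its speed limit or range.

## Working session

There is one attempt and no reset: what is moved stays moved. The work goes in short steps, Python scripts to look and compute and a shell command to move; the robot and the scene stay as the last step left them, time stands still between calls to the robot, and variables do not carry over. Pictures are saved under pics/ and viewed, and the job is handed in when it is done.

```bash
ls; mkdir -p pics
python3 - <<'E'
from bench import ctrl
import cv2
for n in ("scene","side","wrist"):
    s=ctrl.get_state()
    im=ctrl.get_image(n); cv2.imwrite(f"pics/{n}0.png",im[:,:,::-1])
    m=ctrl.camera_model(n); print(n,{k:(v.tolist() if hasattr(v,'tolist') else v) for k,v in m.items()})
print(s)
E
```

```text
pics
scene {'K': [[397.20658467501926, 0.0, 312.46740866080546], [0.0, 397.20658467501926, 202.36367494040456], [0.0, 0.0, 1.0]], 'distortion': [-0.049750955627928736, 0.0, 0.0, 0.0, 0.0], 'rvec': [2.197264462284357, 1.192540366675532, -0.4442401432030171], 'tvec': [-0.3015818494447645, -0.28374396691888965, 1.411822665562329]}
side {'K': [[453.15555055216174, 0.0, 316.88112653340585], [0.0, 453.15555055216174, 196.78836257589194], [0.0, 0.0, 1.0]], 'distortion': [-0.10167012847977322, 0.0, 0.0, 0.0, 0.0], 'rvec': [0.3529963444778864, -2.867898569002995, 1.0192315496296944], 'tvec': [0.5437191251027439, 0.15629114576802722, 1.1783009771212098]}
wrist {'K': [[337.76302625724304, 0.0, 317.4499673691951], [0.0, 337.76302625724304, 206.2824028160588], [0.0, 0.0, 1.0]], 'distortion': [-0.014902153744248149, 0.0, 0.0, 0.0, 0.0], 'T_tool_cam': [[-1.9606270966663127e-05, -0.2651501770883051, 0.9642071267137737, -0.19738080057917337], [0.0017942834936384513, -0.9642055841157339, -0.2651497163995802, 0.07249176803787206], [0.9999983900798718, 0.0017248623347245872, 0.0004946590620346944, 0.0006071815965107419], [0.0, 0.0, 0.0, 1.0]]}
{'time': 0.1, 'joint_positions': array([ 0.01410612,  0.32175296, -0.07009368,  1.45156361,  0.02261245,
        1.3708014 , -0.05688794]), 'qd': array([-0.00054152, -0.00127487, -0.00079084, -0.00157958,  0.00040929,
        0.00021196, -0.0017375 ]), 'joint_torque': array([ 1.37795760e-04, -4.92569017e+01, -4.06077392e-01, -3.13399816e+01,
       -6.42974046e-02,  3.95253638e-02,  6.49213871e-05]), 'position': array([ 6.49436339e-01, -5.53077396e-05,  1.85963038e-01]), 'tool_rot': array([-1.16503520e-04,  1.57253154e+00, -4.57781340e-05]), 'ft_force': array([-0.56791858, -0.05539725,  0.41285498]), 'torque': array([0.00098929, 0.02727064, 0.03683146]), 'grip_width': 1.0004573160033736}
```

View pics/scene0.png

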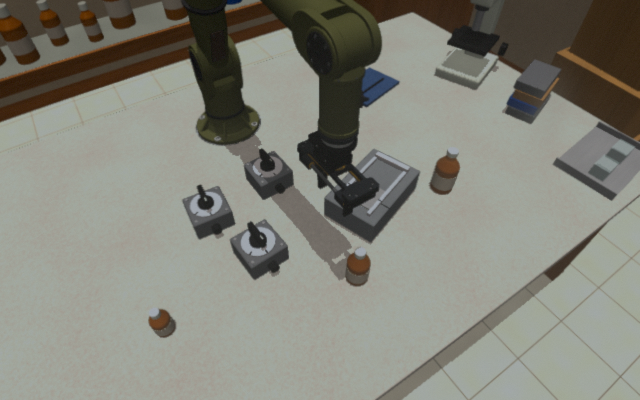

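View pics/side0.png

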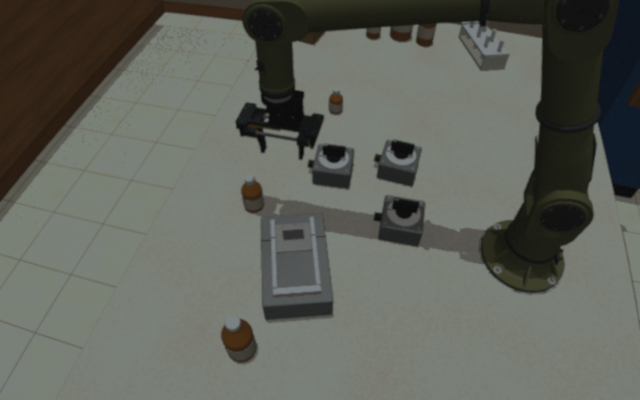

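View pics/wrist0.png

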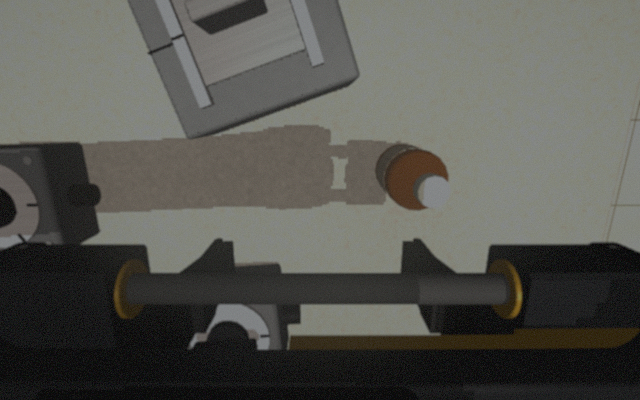

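The scene picture shows three isolators, at about (267,160), (205,203) and (258,240). In the side picture they are at about (403,212), (402,155) and (333,160). The lamp box is near (375,190) in scene and (295,260) in side. The bottles in scene are at (446,170), (358,265) and (160,322). Next I'll triangulate all of these and enlarge the crops.

```bash
cat > h.py <<'E'
import numpy as np, cv2
from bench import ctrl
from scipy.spatial.transform import Rotation as R
def pose(name,st=None):
    m=ctrl.camera_model(name); K=np.array(m["K"]);d=np.array(m["distortion"])
    if name=="wrist":
        T=np.eye(4);T[:3,:3]=R.from_rotvec(st["tool_rot"]).as_matrix();T[:3,3]=st["position"]
        C=T@np.array(m["T_tool_cam"]); Rw=C[:3,:3].T; t=-Rw@C[:3,3]
    else:
        Rw=cv2.Rodrigues(np.array(m["rvec"]))[0]; t=np.array(m["tvec"])
    return K,d,Rw,t
def ray(p,px):
    K,d,Rw,t=p
    u=cv2.undistortPoints(np.array([[px]],float),K,d)[0,0]
    return -Rw.T@t, Rw.T@np.array([u[0],u[1],1.])
def onz(p,px,z):
    o,v=ray(p,px); return o+v*(z-o[2])/v[2]
def tri(*prs):
    A=np.zeros((3,3));b=np.zeros(3);L=[]
    for p,px in prs:
        o,v=ray(p,px);v/=np.linalg.norm(v);M=np.eye(3)-np.outer(v,v);A+=M;b+=M@o;L.append((o,M))
    x=np.linalg.solve(A,b); return x,[1000*np.linalg.norm(M@(x-o)) for o,M in L]
def proj(p,X):
    K,d,Rw,t=p
    return cv2.projectPoints(np.array(X,float).reshape(-1,1,3),cv2.Rodrigues(Rw)[0],t,K,d)[0][:,0]
def crop(f,x0,y0,w,h,k,out):
    im=cv2.imread(f)[y0:y0+h,x0:x0+w]; im=cv2.resize(im,None,fx=k,fy=k,interpolation=cv2.INTER_CUBIC)
    im=np.clip(im*1.4,0,255).astype(np.uint8)
    cv2.imwrite(out,im)
E
python3 - <<'E'
from h import *
s=pose("scene");d=pose("side")
for n,a,b in (("A",(267,160),(404,210)),("B",(204,200),(402,152)),("C",(257,238),(334,155))):
    x,e=tri((s,a),(d,b)); print(n,x.round(3),np.linalg.norm(x[:2]).round(3),np.round(e,1))
for n,a,b in (("tall",(453,152),(232,323)),("mid",(361,251),(249,184)),("sm",(155,312),(336,94))):
    x,e=tri((s,a),(d,b)); print(n,x.round(3),np.linalg.norm(x[:2]).round(3),np.round(e,1))
crop("pics/scene0.png",170,130,120,150,5,"pics/c1.png") if 0 else crop("pics/scene0.png",170,140,140,140,4,"pics/c1.png")
crop("pics/side0.png",290,125,150,130,5,"pics/c2.png")
crop("pics/side0.png",240,200,110,125,4,"pics/c3.png")
crop("pics/scene0.png",310,130,130,120,5,"pics/c4.png")
E
```

```text
A [ 0.329 -0.009  0.086] 0.329 [2. 2.]
B [ 0.361 -0.225  0.077] 0.426 [0.4 0.4]
C [ 0.551 -0.163  0.078] 0.575 [1. 1.]
tall [0.637 0.413 0.143] 0.759 [1.4 1.4]
mid [0.739 0.021 0.105] 0.74 [0.9 0.9]
sm [ 0.605 -0.446  0.073] 0.751 [2.2 2.2]
```

View pics/c1.png

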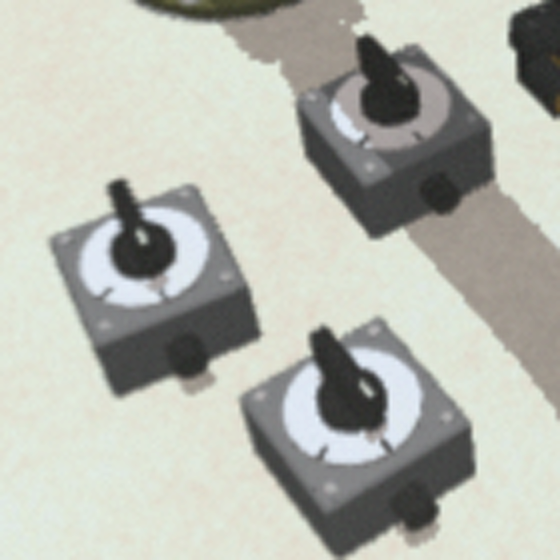

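View pics/c2.png

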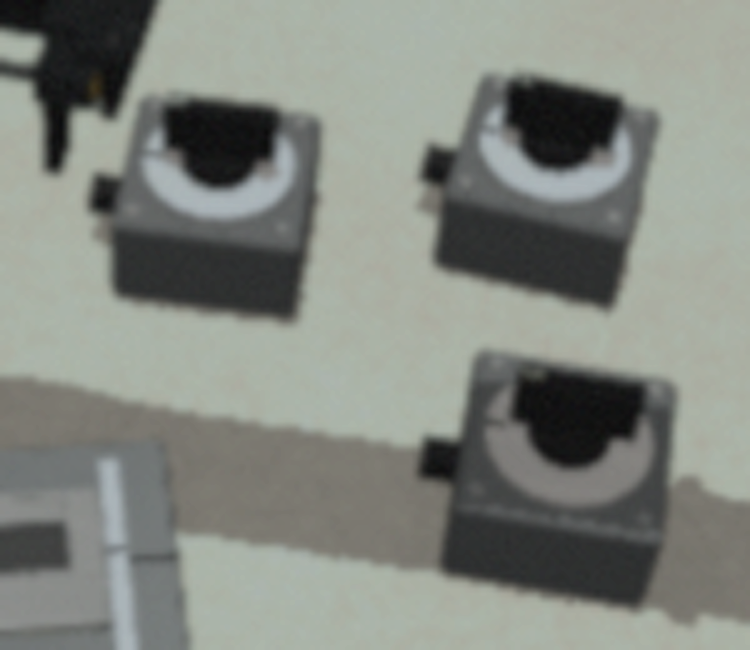

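View pics/c3.png

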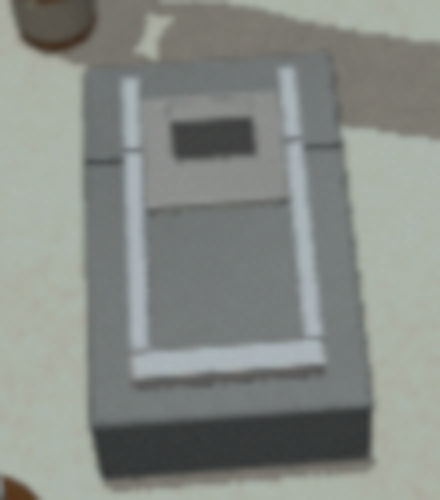

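View pics/c4.png

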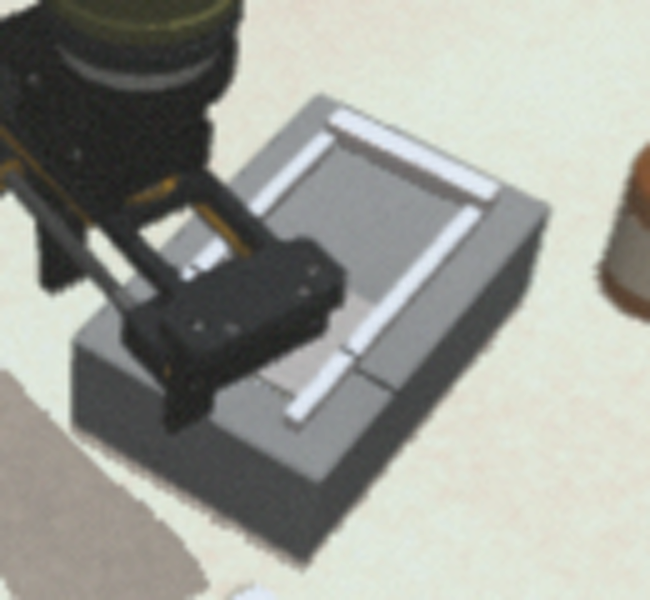

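Run:
```python
from h import *
from scipy.optimize import least_squares
s=pose("scene");d=pose("side")
def fit(loc,so,do,x0):
    loc=np.array(loc,float)
    def W(p): 
        c,si=np.cos(p[2]),np.sin(p[2]); X=loc.copy(); X[:,0]=p[0]+c*loc[:,0]-si*loc[:,1]; X[:,1]=p[1]+si*loc[:,0]+c*loc[:,1]; X[:,2]+=p[3]; return X
    def f(p):
        X=W(p); r=[]
        for cam,o in ((s,so),(d,do)):
            P=proj(cam,X)
            for i,q in enumerate(o):
                if q is not None: r+=list(P[i]-q)
        return np.array(r)
    r=least_squares(f,x0); print(r.x.round(4),np.degrees(r.x[2]).round(1)); print(r.fun.round(1))
b=[(-.08,-.125,0),(.08,-.125,0),(.08,.125,0),(-.08,.125,0)]
# box: world +y approx own y ; side view: window end top
so=[None]*4
for i,q in enumerate([(374.4,149),(420,171.4),(373,226.4),(325,198.4)]): print("scene",onz(s,q,.085).round(3))
for i,q in enumerate([(262,217),(322,213.75),(332.5,302),(263.75,306)]): print("side",onz(d,q,.085).round(3))
for q in [(263.75,219.5),(288,246.25),(253.5,263),(231.25,240.5)]: print("iso scene",onz(s,q,.065).round(3))
for q in [(319.6,144),(353.6,148.6),(349.6,174.6),(313,170)]: print("iso side",onz(d,q,.065).round(3))
```

```text
scene [0.463 0.283 0.085]
scene [0.608 0.334 0.085]
scene [0.687 0.1   0.085]
scene [0.543 0.05  0.085]
side [0.679 0.103 0.085]
side [0.533 0.055 0.085]
side [0.453 0.289 0.085]
side [0.598 0.336 0.085]
iso scene [ 0.501 -0.117  0.065]
iso scene [ 0.609 -0.106  0.065]
iso scene [ 0.605 -0.201  0.065]
iso scene [ 0.515 -0.218  0.065]
iso side [ 0.604 -0.21   0.065]
iso side [ 0.502 -0.216  0.065]
iso side [ 0.494 -0.112  0.065]
iso side [ 0.597 -0.103  0.065]
```

The farthest candidate from the base is isolator C, at scene (258,240) and side (333,160). It measures 0.575 m, against 0.426 m for B and 0.329 m for A. The crops show the same bar, hub and marks on it, and the height fits. I'll move the wrist camera so it sees C from two places.

```bash
python3 -m pendant '[{"travel":[-0.01,-0.05,-0.02],"twist":0},{"travel":[-0.03,-0.1,-0.04],"twist":0},{"travel":[-0.05,-0.15,-0.06],"twist":0},{"travel":[-0.06,-0.2,-0.08],"twist":0},{"travel":[-0.06,-0.25,-0.095],"twist":0},{"travel":[-0.06,-0.26,-0.095],"twist":0},{"travel":[-0.06,-0.26,-0.095],"twist":0},{"travel":[-0.06,-0.26,-0.095],"twist":0}]'
python3 - <<'E'
from h import *
import json
s=ctrl.get_state(); im=ctrl.get_image("wrist"); cv2.imwrite("pics/w1.png",im[:,:,::-1])
json.dump({k:np.array(s[k]).tolist() for k in("position","tool_rot")},open("w1.json","w"))
p=pose("wrist",s); print(s["position"],s["tool_rot"],s["time"],proj(p,[[.553,-.16,.115]]))
E
```

```text
time: 1.15
position: [0.5555, -0.2577, 0.2459]
tool_rot: [-0.002, 1.573, 0.004]
ft_force: [-0.7, 0.1, 0.1]
grip_width: 1.001
[ 0.55547648 -0.25766849  0.24587139] [-1.50602012e-03  1.57251218e+00  3.50380602e-03] 1.15 [[314.72161957  85.35429473]]
```

View pics/w1.png

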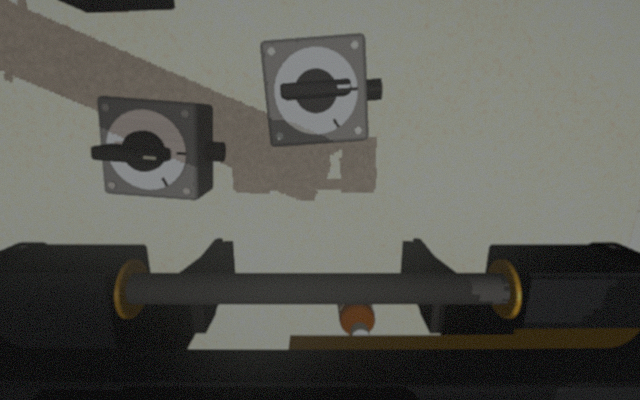

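The wrist picture shows isolator C at (317,90). Its bar lies almost horizontal with the white pointer to the right at (340,89), the off mark at (355,89) and the on mark at (337,123). B is at (150,152). I'll take a second viewpoint for height.

```bash
python3 -m pendant '[{"travel":[0.02,-0.02,-0.04],"twist":0},{"travel":[0.04,-0.02,-0.06],"twist":0},{"travel":[0.04,-0.02,-0.06],"twist":0},{"travel":[0.04,-0.02,-0.06],"twist":0}]'
python3 - <<'E'
from h import *
import json
s=ctrl.get_state(); im=ctrl.get_image("wrist"); cv2.imwrite("pics/w2.png",im[:,:,::-1])
json.dump({k:np.array(s[k]).tolist() for k in("position","tool_rot")},open("w2.json","w"))
p=pose("wrist",s); u=proj(p,[[.553,-.16,.115]])[0]; print(s["position"],u)
crop("pics/w1.png",250,20,140,140,5,"pics/c5.png")
x0=int(u[0]-70);y0=max(0,int(u[1]-70));print(x0,y0)
crop("pics/w2.png",x0,y0,140,140,5,"pics/c6.png")
for c in ("c5","c6"):
    im=cv2.imread(f"pics/{c}.png"); cv2.imwrite(f"pics/{c}.png",im[:600])
E
```

```text
time: 1.7
position: [0.4973, -0.2766, 0.207]
tool_rot: [-0.004, 1.571, 0.005]
ft_force: [0.0, -0.6, 0.9]
grip_width: 0.998
[ 0.49729722 -0.27655324  0.20698917] [387.69605445  56.93125873]
317 0
```

View pics/c5.png

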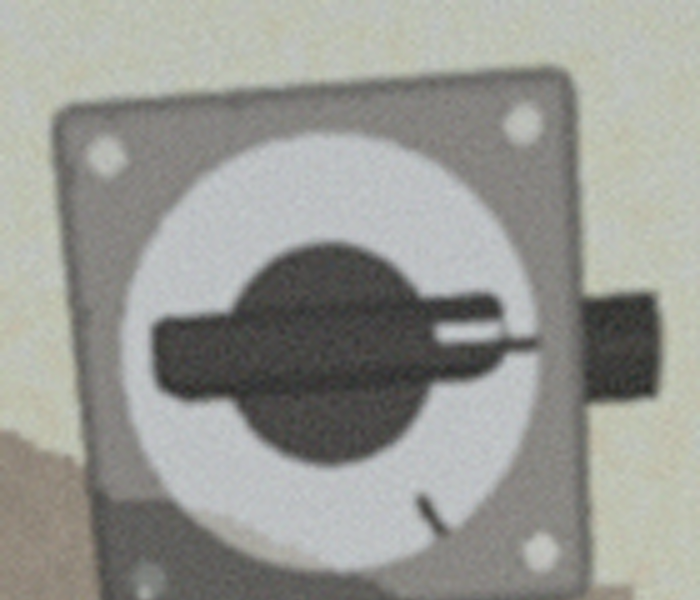

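View pics/c6.png

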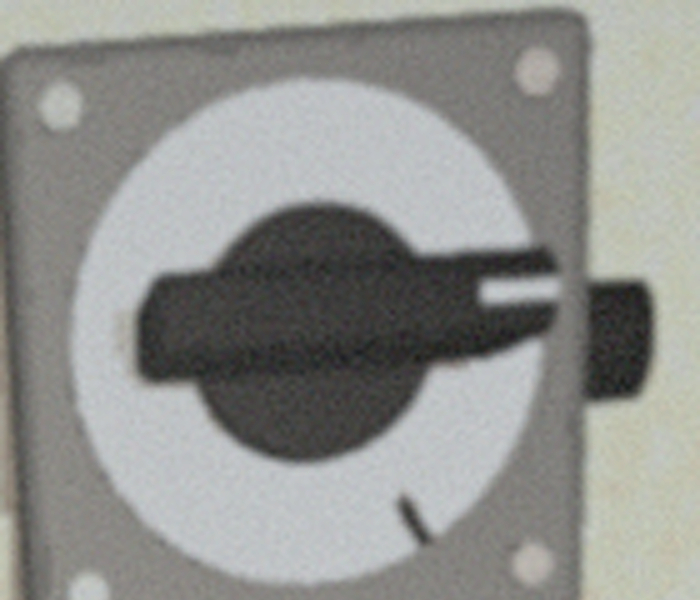

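Run:
```python
from h import *
import json
p1=pose("wrist",json.load(open("w1.json")));p2=pose("wrist",json.load(open("w2.json")))
A=lambda q:(q[0]/5+250-.4,q[1]/5+20-.4); B=lambda q:(q[0]/5+317-.4,q[1]/5-.4)
def t(n,a,b):
    x,e=tri((p1,A(a)),(p2,B(b))); print(n,(1000*x).round(1),np.round(e,1)); return x
tip=t("tip",(502,330),(556,289)); ba=t("base",(435,333),(480,294))
S=[t("screw",a,b) for a,b in zip([(107,157),(523,124),(541,552),(150,578)],[(62,107),(537,70),(532,564),(90,588)])]
t("TL",(57,110),(5,55)); t("TR",(572,70),(582,12))
print("c",np.mean(S,0), "yaw",[np.degrees(np.arctan2(v[1],v[0])).round(1) for v in (S[1]-S[0],S[2]-S[3])])
# disc centre at .069, hub centre
for n,a,b in (("disc",(330,350),(310,330)),("hub",(333,353),(315,332))): t(n,a,b)
# bar at z=.115 from each view: left end mid / pointer tip
for p,f,l,r in ((p1,A,(157,352),(502,330)),(p2,B,(145,325),(556,289))): print(onz(p,f(l),.115).round(4),onz(p,f(r),.115).round(4))
print("scr z",[onz(p1,A(q),.065).round(4) for q in [(107,157),(523,124),(541,552),(150,578)]],[onz(p2,B(q),.065).round(4) for q in [(62,107),(537,70),(532,564),(90,588)]])
```

```text
tip [ 585.6 -159.8  113.2] [0.1 0.1]
base [ 573.2 -160.6  113.8] [0.1 0.1]
screw [ 507.3 -122.8   66.4] [0. 0.]
screw [ 592.8 -116.2   67.3] [0.1 0.1]
screw [ 599.7 -202.    66. ] [0.1 0.1]
screw [ 514.2 -207.6   67.5] [0.4 0.4]
TL [ 496.9 -113.4   63.1] [0.1 0.1]
TR [ 603.9 -103.2   54.8] [0.3 0.3]
c [ 0.5534971  -0.16217397  0.06680025] yaw [np.float64(4.4), np.float64(3.7)]
disc [ 553.5 -160.8   71. ] [0. 0.]
hub [ 554.1 -161.5   73.1] [0.1 0.1]
[ 0.5219 -0.1642  0.115 ] [ 0.5854 -0.16    0.115 ]
[ 0.5197 -0.166   0.115 ] [ 0.585 -0.16   0.115]
scr z [array([ 0.5072, -0.1226,  0.065 ]), array([ 0.5931, -0.1159,  0.065 ]), array([ 0.5998, -0.2022,  0.065 ]), array([ 0.5141, -0.2082,  0.065 ])] [array([ 0.5074, -0.1225,  0.065 ]), array([ 0.5934, -0.1155,  0.065 ]), array([ 0.5999, -0.202 ,  0.065 ]), array([ 0.5142, -0.2073,  0.065 ])]
```

C's centre is at (0.5535, -0.162) with yaw 4.1°. The pointer tip measured 113 mm high (115 given), the screws 67 mm (65 given), and the screw spacing agrees. Next I'll go above it and turn the jaws across the bar.

```bash
python3 -m pendant '[{"travel":[0,0.02,0.01],"twist":-0.18},{"travel":[0,0.04,0.02],"twist":-0.36},{"travel":[0,0.06,0.03],"twist":-0.54},{"travel":[0,0.08,0.04],"twist":-0.72},{"travel":[0,0.1,0.05],"twist":-0.9},{"travel":[0,0.115,0.056],"twist":-1.08},{"travel":[0,0.115,0.056],"twist":-1.26},{"travel":[0,0.115,0.056],"twist":-1.44},{"travel":[0,0.115,0.056],"twist":-1.62},{"travel":[0,0.115,0.056],"twist":-1.645}]' 0.2 30
cat > loc.py <<'E'
from h import *
import sys
# usage: loc.py X Y Z jawdeg : shift in tool axes to reach
s=ctrl.get_state(); M=R.from_rotvec(s["tool_rot"]).as_matrix()
z=M[:,2]; print("t",s["time"],"pos",s["position"].round(4),"jaw deg",np.degrees(np.arctan2(z[1],z[0])).round(2),"toolx",M[:,0].round(3),"F",s["ft_force"].round(1),"M",s["torque"].round(2),"w",round(s["grip_width"],3))
print("q",s["joint_positions"].round(2))
if len(sys.argv)>3:
    print("travel",(M.T@(np.array(sys.argv[1:4],float)-s["position"])).round(4))
if len(sys.argv)>4:
    print("twist",np.radians(np.degrees(np.arctan2(z[1],z[0]))-float(sys.argv[4])).round(3))
E
python3 loc.py .5535 -.162 .084 94.1
```

```text
time: 3.0
position: [0.554, -0.1607, 0.208]
tool_rot: [-1.269, 1.168, 1.267]
ft_force: [0.2, -0.2, -0.3]
grip_width: 0.599
t 3.0 pos [ 0.554  -0.1607  0.208 ] jaw deg 94.64 toolx [ 0.002  0.001 -1.   ] F [ 0.2 -0.2 -0.3] M [ 0.19 -0.02  0.01] w 0.599
q [ 0.33  0.16 -0.1   1.61  0.02  1.37  1.88]
travel [ 0.1239  0.0009 -0.0013]
twist 0.009
```

```bash
python3 -m pendant '[{"travel":[0.03,0.001,-0.001],"twist":0.009},{"travel":[0.06,0.001,-0.001],"twist":0.009},{"travel":[0.09,0.001,-0.001],"twist":0.009},{"travel":[0.11,0.001,-0.001],"twist":0.009},{"travel":[0.122,0.001,-0.001],"twist":0.009},{"travel":[0.123,0.001,-0.001],"twist":0.009},{"travel":[0.123,0.001,-0.001],"twist":0.009}]'
python3 loc.py .5535 -.162 .084 94.1
python3 - <<'E'
from h import *
im=ctrl.get_image("wrist"); cv2.imwrite("pics/w3.png",im[:,:,::-1])
E
```

```text
time: 3.88
position: [0.5542, -0.1618, 0.0859]
tool_rot: [-1.263, 1.172, 1.259]
ft_force: [0.1, -0.3, -0.3]
grip_width: 0.607
t 3.875 pos [ 0.5542 -0.1618  0.0859] jaw deg 94.1 toolx [ 0.003  0.    -1.   ] F [ 0.1 -0.3 -0.3] M [ 0.12 -0.11  0.04] w 0.607
q [ 0.33  0.24 -0.1   1.76  0.02  1.14  1.86]
travel [ 0.0019  0.0007 -0.0001]
twist 0.0
```

View pics/w3.png

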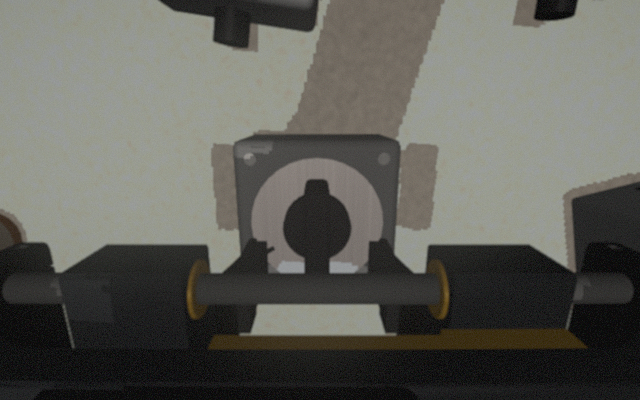

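The bar at (317,230) stands midway between the fingers at (245,285) and (390,285), in line with the jaws' middle. I'll close on it.

```bash
python3 -m pendant '[{"travel":[0,0,0],"twist":0},{"travel":[0,0,0],"twist":0},{"travel":[0,0,0],"twist":0},{"travel":[0,0,0],"twist":0},{"travel":[0,0,0],"twist":0},{"travel":[0,0,0],"twist":0}]' -1 40
python3 loc.py .5535 -.162 .084 94.1
```

```text
time: 4.68
position: [0.5543, -0.1619, 0.086]
tool_rot: [-1.264, 1.172, 1.259]
ft_force: [0.2, -0.6, 0.6]
grip_width: 0.037
t 4.675 pos [ 0.5543 -0.1619  0.086 ] jaw deg 94.11 toolx [ 0.004  0.    -1.   ] F [ 0.2 -0.6  0.6] M [ 0.1  -0.03  0.  ] w 0.037
q [ 0.33  0.24 -0.1   1.76  0.02  1.14  1.86]
travel [ 0.002   0.0008 -0.0001]
twist 0.0
```

The width of 0.037 (3 mm) is less than the 14 mm bar, so I'll look before turning.

```bash
python3 - <<'E'
from h import *
for n in ("wrist","scene","side"):
    im=ctrl.get_image(n); cv2.imwrite(f"pics/{n}4.png",im[:,:,::-1])
crop("pics/side4.png",260,60,150,150,5,"pics/c7.png")
crop("pics/scene4.png",190,150,150,120,5,"pics/c8.png")
im=cv2.imread("pics/c7.png"); cv2.imwrite("pics/c7.png",im[150:])
E
python3 loc.py
```

```text
t 4.825 pos [ 0.5543 -0.1618  0.086 ] jaw deg 94.1 toolx [ 0.004  0.    -1.   ] F [-0.1  0.5  0.9] M [ 0.1  -0.03  0.01] w 0.01
q [ 0.33  0.24 -0.1   1.76  0.02  1.14  1.86]
```

View pics/wrist4.png

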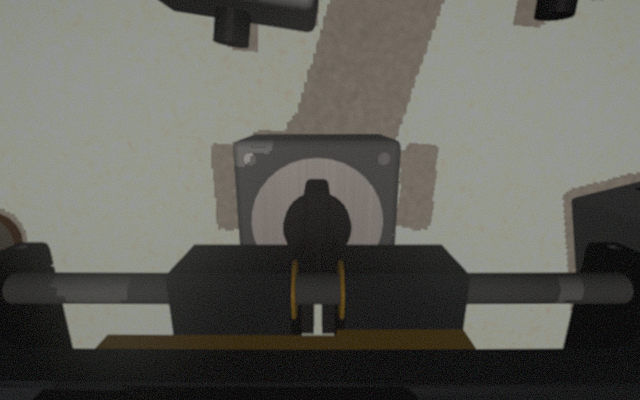

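View pics/c7.png

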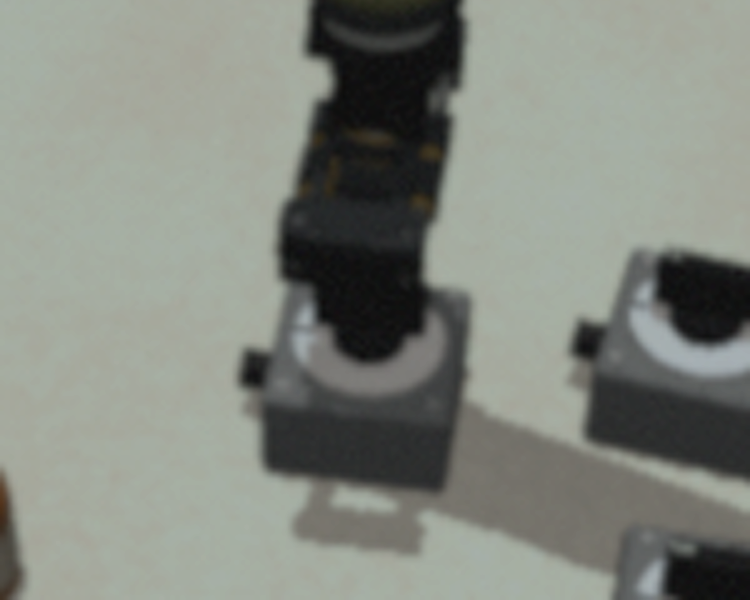

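View pics/c8.png

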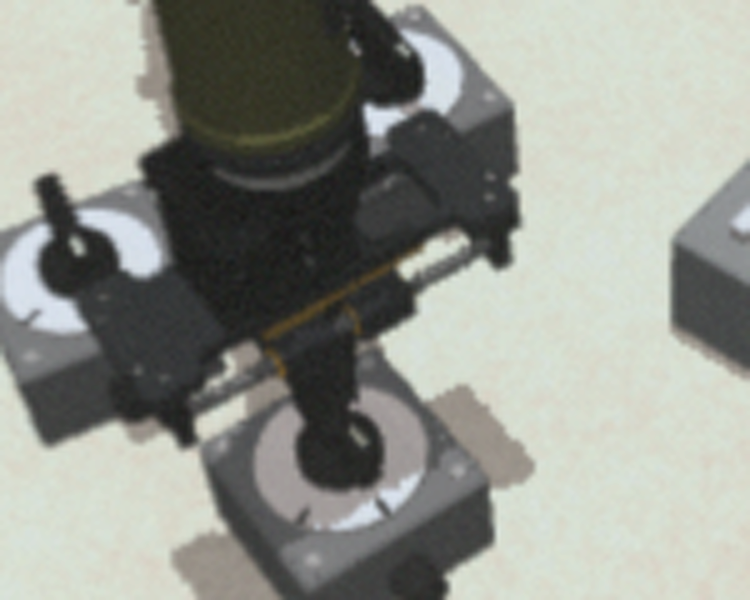

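The fingers read nearly shut, but the pictures don't show clearly where the tips are. I'll overlay the TCP and the tool axis on the fixed views to check their height.

Run:
```python
from h import *
st=ctrl.get_state(); M=R.from_rotvec(st["tool_rot"]).as_matrix(); P=st["position"]
for n,(x0,y0,w,h) in (("side",(260,80,130,110)),("scene",(200,170,130,100)),("wrist",(240,170,160,170))):
    p=pose(n,st); k=5 if n!="wrist" else 3.5
    im=cv2.imread(f"pics/{n}4.png")[y0:y0+h,x0:x0+w]; im=cv2.resize(im,None,fx=k,fy=k,interpolation=cv2.INTER_CUBIC)
    im=np.clip(im*1.9+15,0,255).astype(np.uint8)
    for X,c in ((0,(0,0,255)),(-.019,(0,255,0)),(-.07,(255,0,0))):
        q=proj(p,[P+M@np.array([X,0,0])])[0]; print(n,X,q.round(1))
        cv2.circle(im,tuple(int(v) for v in ((q-[x0,y0])*k)),4,c,1)
    ang=np.radians(4.1)
    for sx in (-.033,.033):
        for sy in (-.007,.007):
            for z in (.115,):
                q=proj(p,[[.5535+sx*np.cos(ang)-sy*np.sin(ang),-.162+sx*np.sin(ang)+sy*np.cos(ang),z]])[0]
                cv2.circle(im,tuple(int(v) for v in ((q-[x0,y0])*k)),3,(0,255,255),1)
    cv2.imwrite(f"pics/o_{n}.png",im)
```

```text
side 0 [332.7 153.1]
side -0.019 [332.9 148.4]
side -0.07 [333.6 135.1]
scene 0 [257.1 236.6]
scene -0.019 [256.2 232.1]
scene -0.07 [253.6 219.5]
wrist 0 [317.3 233.7]
wrist -0.019 [317.3 245.2]
wrist -0.07 [317.4 290.9]
```

View pics/o_side.png

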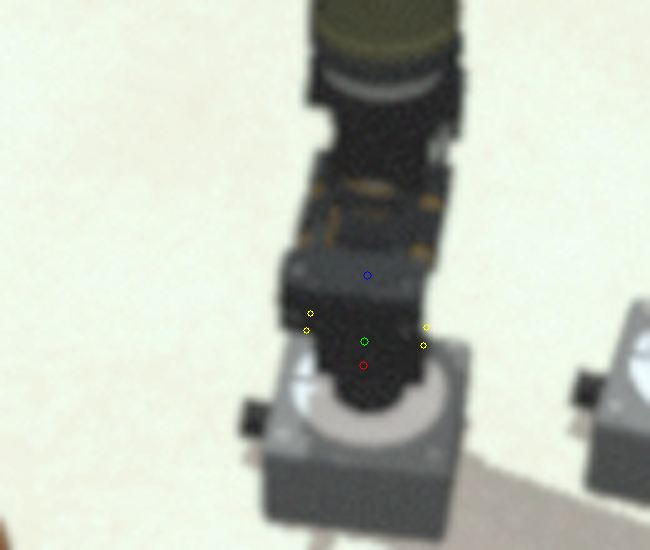

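View pics/o_scene.png

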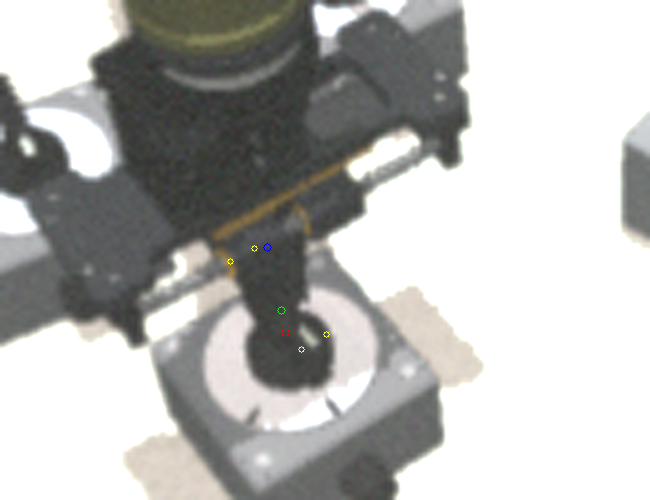

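View pics/o_wrist.png

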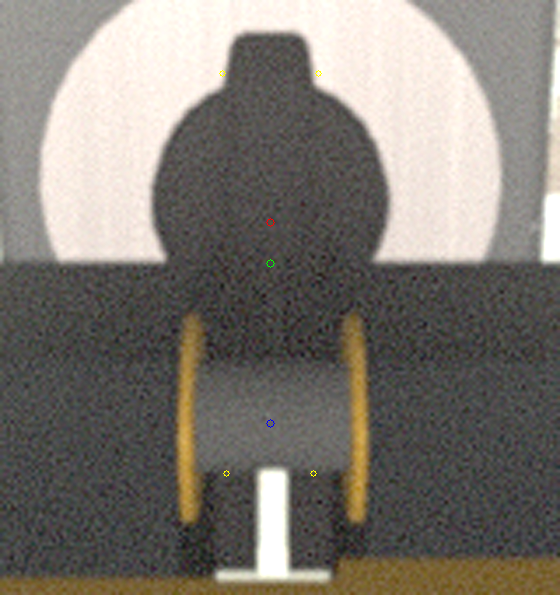

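Run:
```python
from h import *
P=np.array([.6494,0,.186]); s=pose("scene");d=pose("side")
for n,p,(x0,y0,w,h) in (("side",d,(230,85,110,90)),("scene",s,(285,120,110,100))):
    k=6
    im=cv2.imread(f"pics/{n}0.png")[y0:y0+h,x0:x0+w]; im=cv2.resize(im,None,fx=k,fy=k,interpolation=cv2.INTER_CUBIC)
    im=np.clip(im*2.2+20,0,255).astype(np.uint8)
    for sx in (-1,1):
      for z,c in ((0,(0,0,255)),(.019,(0,255,0)),(.04,(255,0,255)),(.07,(255,0,0))):
        q=proj(p,[P+[sx*.0435,0,z]])[0]
        cv2.circle(im,tuple(int(v) for v in ((q-[x0,y0])*k)),4,c,1)
    cv2.imwrite(f"pics/p_{n}.png",im)
```

```text
(no output)
```

View pics/p_side.png

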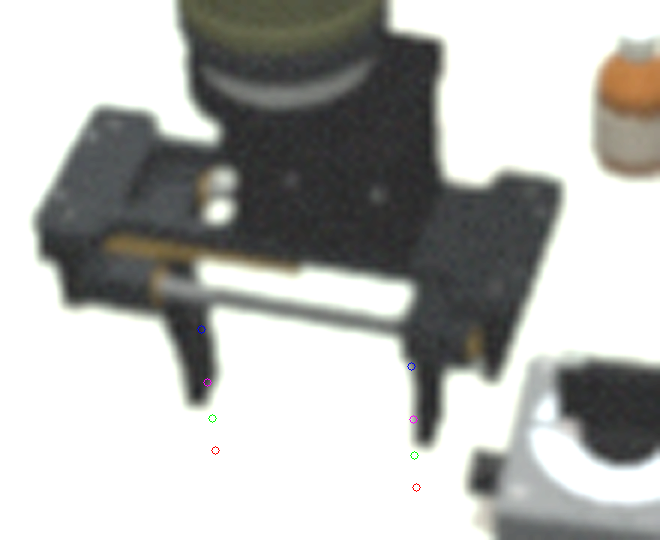

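View pics/p_scene.png

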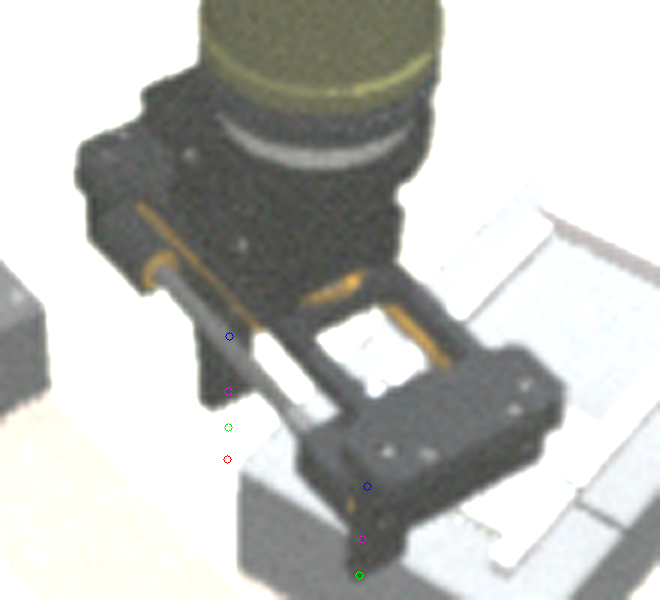

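With the jaws open, the visible finger tips end about 25–30 mm behind the reported TCP. The pads have therefore probably closed above the bar's top. I'll lift and measure the shut tips directly.

```bash
python3 -m pendant '[{"travel":[-0.04,0,0],"twist":0},{"travel":[-0.08,0,0],"twist":0},{"travel":[-0.1,0,0],"twist":0},{"travel":[-0.1,0,0],"twist":0},{"travel":[-0.1,0,0],"twist":0}]'
python3 - <<'E'
from h import *
st=ctrl.get_state(); M=R.from_rotvec(st["tool_rot"]).as_matrix(); P=st["position"]; print(P,st["grip_width"])
for n in ("side","scene","wrist"):
    im=ctrl.get_image(n)[:,:,::-1]; cv2.imwrite(f"pics/{n}5.png",im); p=pose(n,st)
    q=proj(p,[P])[0]; w,h=(110,90) if n!="wrist" else (160,130); k=6 if n!="wrist" else 4
    x0=int(q[0]-w/2);y0=int(q[1]-h*.6); print(n,x0,y0)
    im=cv2.resize(im[y0:y0+h,x0:x0+w],None,fx=k,fy=k,interpolation=cv2.INTER_CUBIC); im=np.clip(im*2.2+20.,0,255).astype(np.uint8)
    for X,c in ((0,(0,0,255)),(-.019,(0,255,0)),(-.04,(255,0,255)),(-.07,(255,0,0))):
        q=proj(p,[P+M@np.array([X,0,0])])[0]
        cv2.circle(im,tuple(int(v) for v in ((q-[x0,y0])*k)),4,c,1)
    cv2.imwrite(f"pics/q_{n}.png",im)
E
```

```text
time: 5.45
position: [0.5532, -0.1617, 0.1848]
tool_rot: [-1.262, 1.172, 1.261]
ft_force: [0.5, -0.1, -0.1]
grip_width: 0.003
[ 0.55324091 -0.16171915  0.18476693] 0.0031657877322750364
side 279 73
scene 196 157
wrist 237 155
```

View pics/q_side.png

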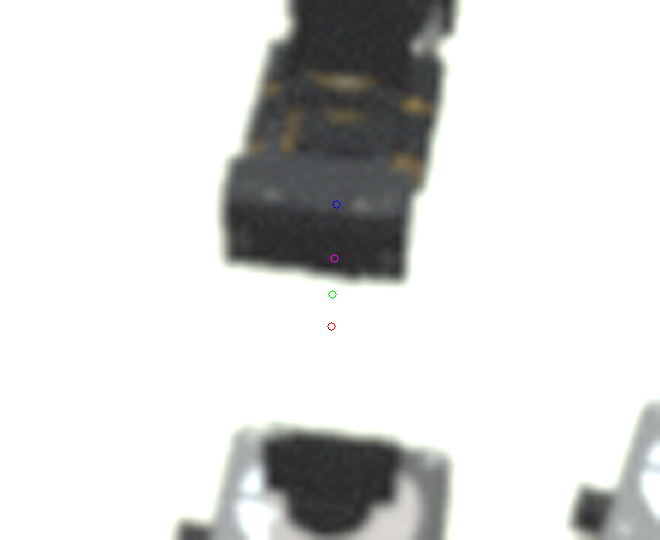

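View pics/q_scene.png

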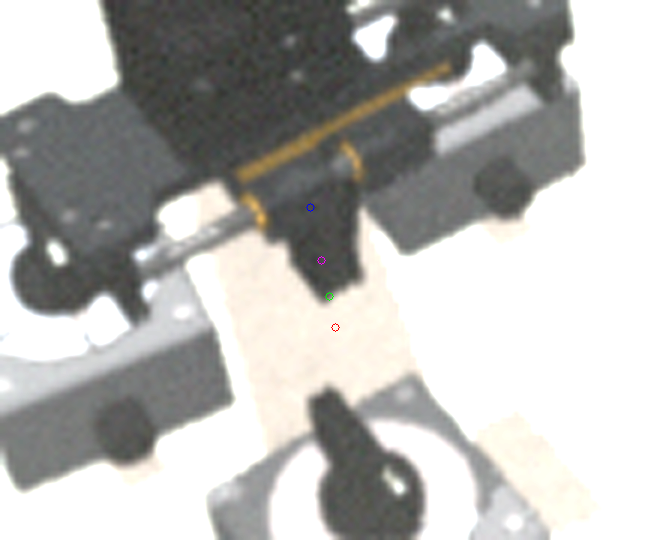

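View pics/q_wrist.png

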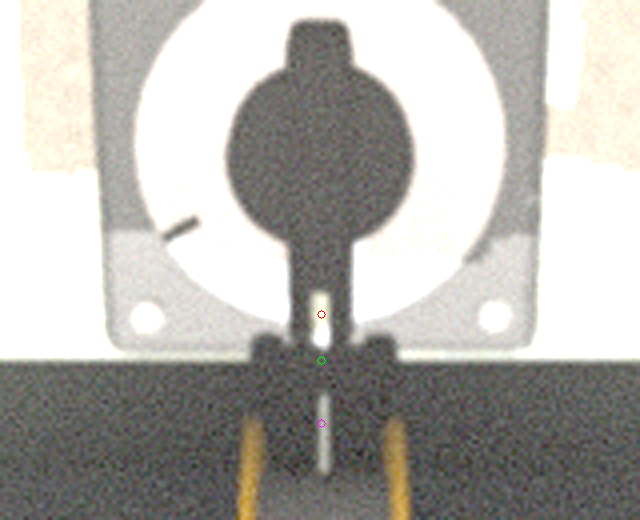

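The shut tips, at scene crop (330,300), are about 22–27 mm behind the reported TCP. Since the gripper was too high, I'll aim the TCP at 0.065, which puts the tips near 0.090 m: 11 mm above the hub and 25 mm below the bar's top.

```bash
python3 -m pendant '[{"travel":[0,0,0],"twist":0},{"travel":[0,0,0],"twist":0},{"travel":[0,0,0],"twist":0},{"travel":[0,0,0],"twist":0},{"travel":[0.03,0,0],"twist":0},{"travel":[0.06,0,0],"twist":0},{"travel":[0.09,0,0],"twist":0},{"travel":[0.11,0,0],"twist":0},{"travel":[0.12,0,0],"twist":0},{"travel":[0.12,0,0],"twist":0}]' 0.2
python3 loc.py .5535 -.162 .065 94.1
```

```text
time: 6.85
position: [0.553, -0.1615, 0.0642]
tool_rot: [-1.261, 1.173, 1.262]
ft_force: [1.3, -0.3, 0.5]
grip_width: 0.599
t 6.85 pos [ 0.553  -0.1615  0.0642] jaw deg 94.11 toolx [ 0.     0.001 -1.   ] F [ 1.3 -0.3  0.5] M [ 0.12  0.07 -0.03] w 0.599
q [ 0.33  0.26 -0.1   1.78  0.03  1.1   1.86]
travel [-0.0008 -0.0005 -0.0006]
twist 0.0
```

```bash
python3 -m pendant '[{"travel":[0,0,0],"twist":0},{"travel":[0,0,0],"twist":0},{"travel":[0,0,0],"twist":0},{"travel":[0,0,0],"twist":0},{"travel":[0,0,0],"twist":0},{"travel":[0,0,0],"twist":0}]' -1 40
python3 loc.py .5535 -.162 .065 94.1
```

```text
time: 7.6
position: [0.5531, -0.1623, 0.0644]
tool_rot: [-1.262, 1.174, 1.261]
ft_force: [0.4, -1.9, 0.9]
grip_width: 0.155
t 7.6 pos [ 0.5531 -0.1623  0.0644] jaw deg 94.09 toolx [ 0.001  0.    -1.   ] F [ 0.4 -1.9  0.9] M [-0.3  -0.11  0.06] w 0.155
q [ 0.33  0.26 -0.1   1.78  0.03  1.1   1.86]
travel [-0.0006 -0.0004  0.0003]
twist -0.0
```

The opening of 0.155 is 13.5 mm, so the bar is held. Turning clockwise (positive twist).

```bash
python3 -m pendant '[{"travel":[0,0,0],"twist":0.12},{"travel":[0,0,0],"twist":0.24},{"travel":[0,0,0],"twist":0.36},{"travel":[0,0,0],"twist":0.48},{"travel":[0,0,0],"twist":0.6},{"travel":[0,0,0],"twist":0.72},{"travel":[0,0,0],"twist":0.84},{"travel":[0,0,0],"twist":0.96},{"travel":[0,0,0],"twist":1.05},{"travel":[0,0,0],"twist":1.07}]'
python3 loc.py .5535 -.162 .065 34.1
```

```text
time: 8.85
position: [0.5531, -0.1626, 0.0644]
tool_rot: [-0.449, 1.523, 0.448]
ft_force: [-0.2, -2.0, 0.5]
grip_width: 0.159
t 8.85 pos [ 0.5531 -0.1626  0.0644] jaw deg 32.83 toolx [ 0.001 -0.    -1.   ] F [-0.2 -2.   0.5] M [-0.36 -0.06  0.46] w 0.159
q [ 0.21  0.26  0.03  1.79 -0.01  1.1   0.82]
travel [-0.0006  0.0003  0.0007]
twist -0.022
```

The jaws turned 61.3° and a moment of 0.46 N·m about the vertical shows it is against the end stop. I'll release, lift and check.

```bash
python3 -m pendant '[{"travel":[0,0,0],"twist":-0.02},{"travel":[0,0,0],"twist":-0.02},{"travel":[0,0,0],"twist":-0.02},{"travel":[0,0,0],"twist":-0.02},{"travel":[-0.04,0,0],"twist":-0.02},{"travel":[-0.09,0,0],"twist":-0.02},{"travel":[-0.13,0,0],"twist":-0.02},{"travel":[-0.16,0,0],"twist":-0.02},{"travel":[-0.16,0,0],"twist":-0.02}]' 0.2
python3 - <<'E'
from h import *
im=ctrl.get_image("wrist"); cv2.imwrite("pics/w6.png",im[:,:,::-1])
im=ctrl.get_image("scene"); cv2.imwrite("pics/s6.png",im[:,:,::-1])
crop("pics/s6.png",200,150,240,130,3,"pics/s6c.png")
E
python3 loc.py .58 .045 .24 108.7
```

```text
time: 9.98
position: [0.5546, -0.1629, 0.2274]
tool_rot: [-0.467, 1.515, 0.461]
ft_force: [-0.3, 1.1, -1.0]
grip_width: 0.602
t 10.075 pos [ 0.5527 -0.1624  0.2238] jaw deg 33.98 toolx [ 0. -0. -1.] F [-0.2  0.2  1.1] M [ 0.04 -0.08 -0.03] w 0.605
q [ 0.21  0.15  0.03  1.59 -0.    1.41  0.84]
travel [-0.0162  0.1567  0.1386]
twist -1.304
```

View pics/w6.png

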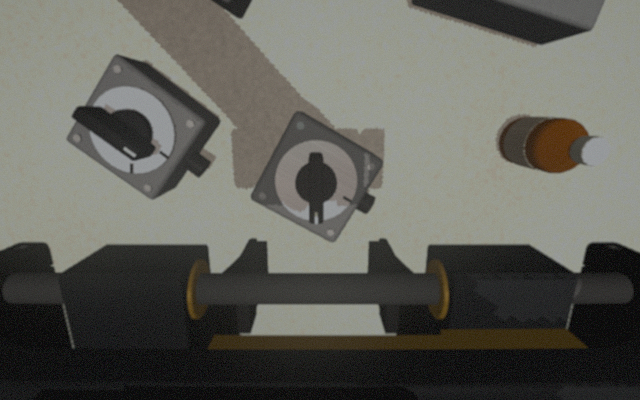

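View pics/s6c.png

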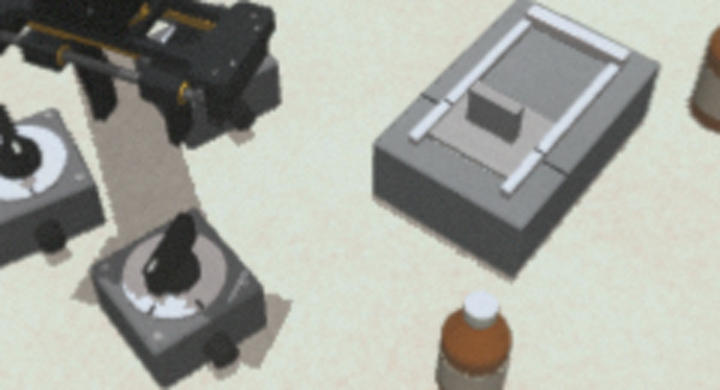

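The bar now points to the on mark (s6c (155,300)). Moving the wrist camera over to the lamp box.

```bash
python3 -m pendant '[{"travel":[-0.01,0.025,0.03],"twist":0.06},{"travel":[-0.016,0.05,0.06],"twist":0.12},{"travel":[-0.016,0.075,0.095],"twist":0.18},{"travel":[-0.016,0.1,0.13],"twist":0.24},{"travel":[-0.016,0.121,0.169],"twist":0.267},{"travel":[-0.016,0.121,0.169],"twist":0.267},{"travel":[-0.016,0.121,0.169],"twist":0.267}]'
python3 - <<'E'
from h import *
import json
s=ctrl.get_state(); im=ctrl.get_image("wrist"); cv2.imwrite("pics/w7.png",im[:,:,::-1])
json.dump({k:np.array(s[k]).tolist() for k in("position","tool_rot")},open("w7.json","w"))
im=ctrl.get_image("side"); cv2.imwrite("pics/side7.png",im[:,:,::-1])
E
python3 loc.py; python3 -m pendant '[{"travel":[0,0.02,0.02],"twist":0},{"travel":[0,0.03,0.05],"twist":0},{"travel":[0,0.03,0.05],"twist":0},{"travel":[0,0.03,0.05],"twist":0}]'
python3 - <<'E'
from h import *
import json
s=ctrl.get_state(); im=ctrl.get_image("wrist"); cv2.imwrite("pics/w8.png",im[:,:,::-1])
json.dump({k:np.array(s[k]).tolist() for k in("position","tool_rot")},open("w8.json","w"))
E
python3 loc.py
```

```text
time: 10.95
position: [0.6244, 0.0316, 0.238]
tool_rot: [-0.257, 1.558, 0.255]
ft_force: [-0.1, -0.6, -0.4]
grip_width: 0.6
t 11.05 pos [0.6246 0.0305 0.239 ] jaw deg 18.56 toolx [-0.001 -0.001 -1.   ] F [-0.9 -0.8 -1.2] M [-0.03  0.    0.02] w 0.6
q [-0.03  0.25 -0.08  1.43  0.02  1.46  0.22]
time: 11.55
position: [0.6621, 0.0731, 0.2387]
tool_rot: [-0.254, 1.558, 0.251]
ft_force: [-0.3, 0.6, -0.3]
grip_width: 0.599
t 11.6 pos [0.6621 0.0729 0.239 ] jaw deg 18.43 toolx [-0.001 -0.002 -1.   ] F [0.4 1.4 0.1] M [-0.02 -0.05  0.02] w 0.598
q [-0.08  0.34 -0.1   1.32  0.04  1.48  0.15]
```

View pics/w7.png

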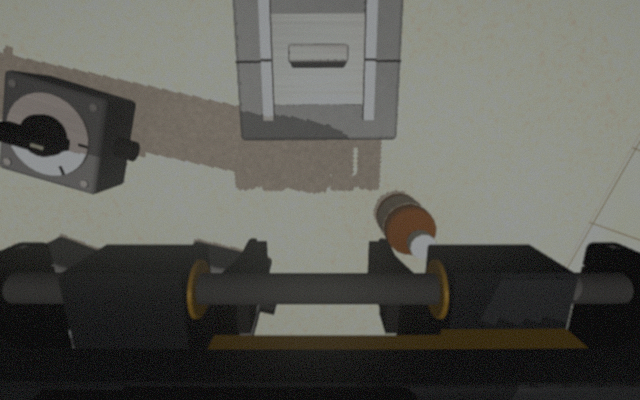

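View pics/w8.png

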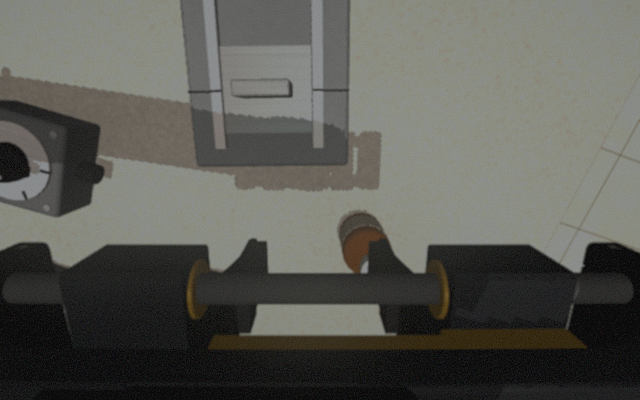

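Run:
```python
from h import *
crop("pics/w7.png",225,0,185,145,4,"pics/c9.png")
crop("pics/w8.png",175,30,185,145,4,"pics/c10.png")
```

```text
(no output)
```

View pics/c9.png

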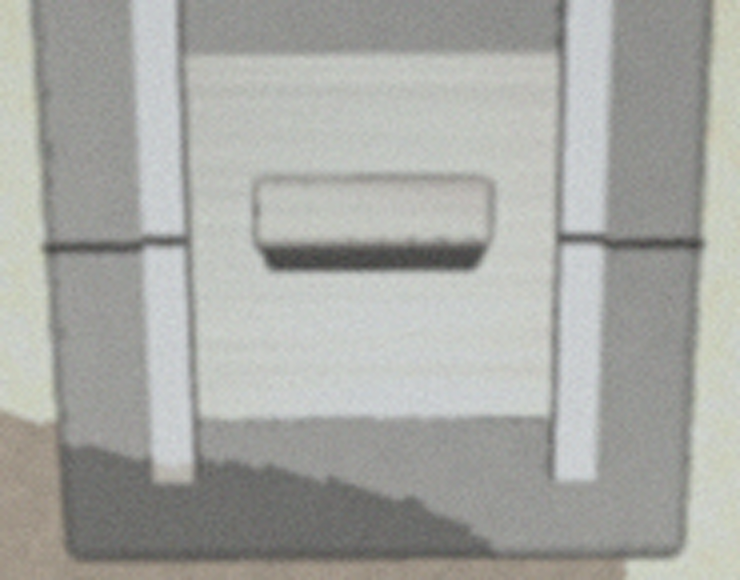

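View pics/c10.png

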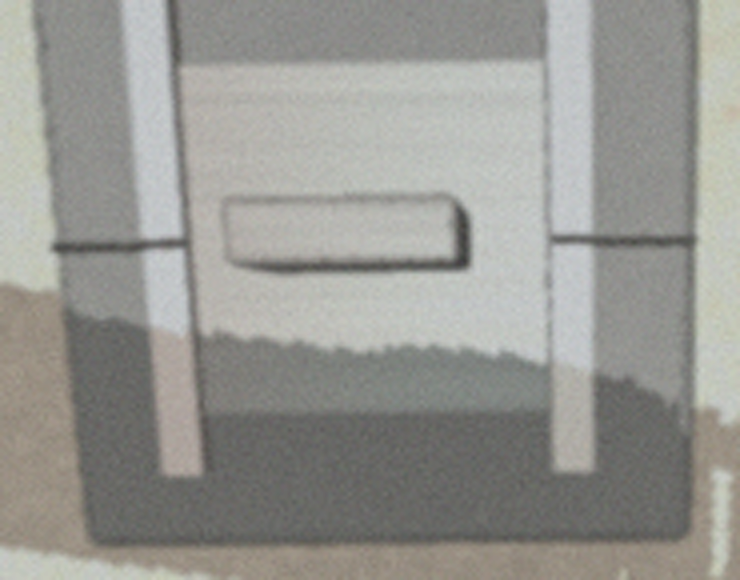

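```bash
python3 - <<'E'
from h import *
import json
p1=pose("wrist",json.load(open("w7.json")));p2=pose("wrist",json.load(open("w8.json")))
A=lambda q:(q[0]/4+225-.4,q[1]/4-.4); B=lambda q:(q[0]/4+175-.4,q[1]/4+30-.4)
D={"tab1":((254,180),(222,200)),"tab2":((494,180),(452,196)),"tab3":((492,243),(458,264)),"tab4":((258,245),(230,264)),
"pl1":((200,417),(203,413)),"pl2":((549,414),(550,409)),"tkL":((45,246),(55,247)),"tkR":((703,242),(695,240)),"cL":((68,557),(86,543)),"cR":((687,555),(692,540))}
o={}
for n,(a,b) in D.items():
    x,e=tri((p1,A(a)),(p2,B(b))); o[n]=x; z={"t":.134,"p":.092}.get(n[0],.085)
    if n[:2]=="tk": z=.085
    print(n,(1000*x).round(1),np.round(e,1),[(1000*onz(p,q,z)).round(1)[:2].tolist() for p,q in ((p1,A(a)),(p2,B(b)))])
ZA={}
for n,(a,b) in D.items():
    z={"tab":.134,"pl1":.092,"pl2":.092}.get(n[:3],.085); ZA[n]=np.mean([onz(p,q,z) for p,q in ((p1,A(a)),(p2,B(b)))],0)
tab=np.mean([ZA[f"tab{i}"] for i in (1,2,3,4)],0); print("tab",tab, "pl edge mid",(ZA["pl1"]+ZA["pl2"])/2,"tick mid",(ZA["tkL"]+ZA["tkR"])/2,"front mid",(ZA["cL"]+ZA["cR"])/2)
for a,b in (("tab1","tab2"),("tab4","tab3"),("pl1","pl2"),("tkL","tkR"),("cL","cR")):
    v=ZA[b]-ZA[a]; print(a,np.degrees(np.arctan2(v[1],v[0])).round(2),np.linalg.norm(v).round(4))
E
python3 loc.py
```

```text
tab1 [561.  144.4 133.7] [0.1 0.1] [[561.1, 144.2], [561.0, 144.4]]
tab2 [607.3 160.1 135.6] [0.5 0.5] [[607.7, 160.0], [606.8, 160.5]]
tab3 [611.8 148.2 134.8] [0.4 0.4] [[611.5, 148.6], [612.0, 147.9]]
tab4 [565.7 132.6 133.7] [0.1 0.1] [[565.7, 132.6], [565.9, 132.5]]
pl1 [559.7  95.4  98. ] [0. 0.] [[558.9, 95.3], [558.2, 94.6]]
pl2 [639.8 123.2  89.7] [0.4 0.4] [[639.2, 123.3], [640.1, 123.1]]
tkL [510.7 121.1  82.9] [0.2 0.2] [[511.0, 121.2], [511.6, 121.1]]
tkR [661.  172.8  85.7] [0.1 0.1] [[661.0, 173.1], [661.2, 172.8]]
cL [536.1  51.8  85.9] [0.1 0.1] [[536.1, 51.5], [535.8, 51.6]]
cR [685.6 102.8  85.1] [0.1 0.1] [[685.5, 102.9], [685.7, 102.7]]
tab [0.58645167 0.14635629 0.134     ] pl edge mid [0.59912251 0.1090881  0.092     ] tick mid [0.58619933 0.14703397 0.085     ] front mid [0.61076185 0.07720021 0.085     ]
tab1 19.06 0.0489
tab4 18.83 0.0486
pl1 19.2 0.0859
tkL 19.07 0.1585
cL 18.9 0.1582
t 11.6 pos [0.6621 0.0729 0.239 ] jaw deg 18.43 toolx [-0.001 -0.002 -1.   ] F [0.4 1.4 0.1] M [-0.02 -0.05  0.02] w 0.598
q [-0.08  0.34 -0.1   1.32  0.04  1.48  0.15]
```

Tab centre is (0.5865, 0.1465), its top triangulates to 134 mm (134 given), yaw is 19.0°, and the widths of 49, 86 and 158 mm match. Half travel puts the tab at (0.5735, 0.1843). I'll turn the jaws and go above the tab.

```bash
python3 -m pendant '[{"travel":[0,0.015,-0.01],"twist":-0.18},{"travel":[0,0.03,-0.02],"twist":-0.36},{"travel":[0,0.045,-0.03],"twist":-0.54},{"travel":[0,0.06,-0.04],"twist":-0.72},{"travel":[0,0.08,-0.048],"twist":-0.9},{"travel":[0,0.094,-0.048],"twist":-1.08},{"travel":[0,0.094,-0.048],"twist":-1.26},{"travel":[0,0.094,-0.048],"twist":-1.44},{"travel":[0,0.094,-0.048],"twist":-1.58},{"travel":[0,0.094,-0.048],"twist":-1.581}]' 
python3 loc.py .5865 .1465 .076 109.0
```

```text
time: 12.85
position: [0.5867, 0.1456, 0.2393]
tool_rot: [-1.449, 1.038, 1.447]
ft_force: [0.3, 0.2, -0.2]
grip_width: 0.597
t 12.85 pos [0.5867 0.1456 0.2393] jaw deg 108.83 toolx [-0.001 -0.003 -1.   ] F [ 0.3  0.2 -0.2] M [ 0.14 -0.02 -0.07] w 0.597
q [-0.02  0.22 -0.32  1.48  0.07  1.45  1.56]
travel [ 0.1633 -0.0004  0.0013]
twist -0.003
```

```bash
python3 -m pendant '[{"travel":[0.03,0,0.001],"twist":-0.003},{"travel":[0.06,0,0.001],"twist":-0.003},{"travel":[0.09,0,0.001],"twist":-0.003},{"travel":[0.115,0,0.001],"twist":-0.003},{"travel":[0.135,0,0.001],"twist":-0.003},{"travel":[0.15,0,0.001],"twist":-0.003},{"travel":[0.16,0,0.001],"twist":-0.003},{"travel":[0.162,0,0.001],"twist":-0.003},{"travel":[0.162,0,0.001],"twist":-0.003}]' 
python3 loc.py .5865 .1465 .076 109.0
python3 - <<'E'
from h import *
for n in ("wrist","scene"):
    im=ctrl.get_image(n); cv2.imwrite(f"pics/{n}9.png",im[:,:,::-1])
crop("pics/scene9.png",300,110,150,130,4,"pics/s9c.png")
E
```

```text
time: 13.98
position: [0.5866, 0.1462, 0.0778]
tool_rot: [-1.451, 1.036, 1.448]
ft_force: [0.4, 0.9, 0.1]
grip_width: 0.598
t 13.975 pos [0.5866 0.1462 0.0778] jaw deg 108.99 toolx [ 0.    -0.003 -1.   ] F [0.4 0.9 0.1] M [ 0.13 -0.05  0.07] w 0.598
q [-0.02  0.32 -0.32  1.69  0.11  1.15  1.53]
travel [0.0018 0.     0.0003]
twist -0.0
```

View pics/wrist9.png

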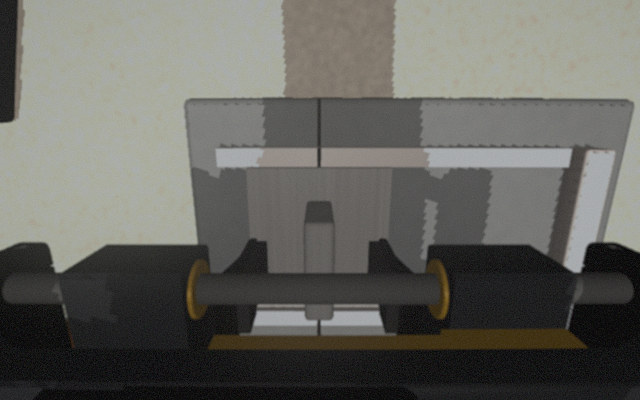

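View pics/s9c.png

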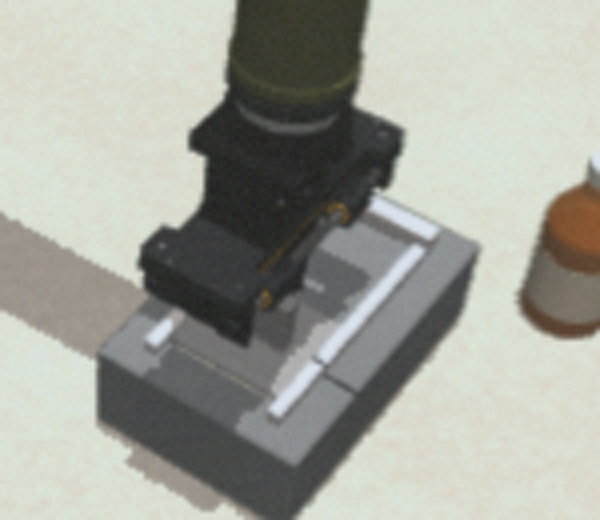

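The tab at (318,260) is centred between the fingers, and the plate spans columns 247–392 about the window line at 319. Closing.

```bash
python3 -m pendant '[{"travel":[0,0,0],"twist":0},{"travel":[0,0,0],"twist":0},{"travel":[0,0,0],"twist":0},{"travel":[0,0,0],"twist":0},{"travel":[0,0,0],"twist":0},{"travel":[0,0,0],"twist":0}]' -1 50
python3 loc.py .5735 .1843 .078 109.0
```

```text
time: 14.82
position: [0.5865, 0.1469, 0.0781]
tool_rot: [-1.451, 1.035, 1.449]
ft_force: [-1.5, 2.0, 0.2]
grip_width: 0.151
t 14.825 pos [0.5865 0.1469 0.0781] jaw deg 109.02 toolx [ 0.    -0.002 -1.   ] F [-1.5  2.   0.2] M [ 0.5   0.12 -0.03] w 0.151
q [-0.02  0.32 -0.32  1.69  0.11  1.15  1.53]
travel [0.     0.0001 0.0396]
twist 0.0
```

```bash
python3 -m pendant '[{"travel":[0,0,0.005],"twist":0},{"travel":[0,0,0.01],"twist":0},{"travel":[0,0,0.015],"twist":0},{"travel":[0,0,0.02],"twist":0},{"travel":[0,0,0.025],"twist":0},{"travel":[0,0,0.03],"twist":0},{"travel":[0,0,0.034],"twist":0},{"travel":[0,0,0.037],"twist":0},{"travel":[0,0,0.037],"twist":0},{"travel":[0,0,0.037],"twist":0}]' 
python3 loc.py .5735 .1843 .078 109.0
python3 - <<'E'
from h import *
import json
s=ctrl.get_state(); im=ctrl.get_image("wrist"); cv2.imwrite("pics/w10.png",im[:,:,::-1])
json.dump({k:np.array(s[k]).tolist() for k in("position","tool_rot")},open("w10.json","w"))
im=ctrl.get_image("scene"); cv2.imwrite("pics/s10.png",im[:,:,::-1])
crop("pics/s10.png",310,140,130,110,5,"pics/s10c.png")
crop("pics/w10.png",120,80,200,150,4,"pics/w10c.png")
E
```

```text
time: 16.08
position: [0.575, 0.1804, 0.0781]
tool_rot: [-1.452, 1.037, 1.447]
ft_force: [1.1, -5.3, 0.7]
grip_width: 0.155
t 16.075 pos [0.575  0.1804 0.0781] jaw deg 108.97 toolx [ 0.001 -0.004 -1.   ] F [ 1.1 -5.3  0.7] M [-1.07 -0.43 -0.03] w 0.155
q [-0.07  0.32 -0.33  1.7   0.12  1.15  1.46]
travel [0.0001 0.0001 0.0042]
twist -0.001
```

View pics/s10c.png

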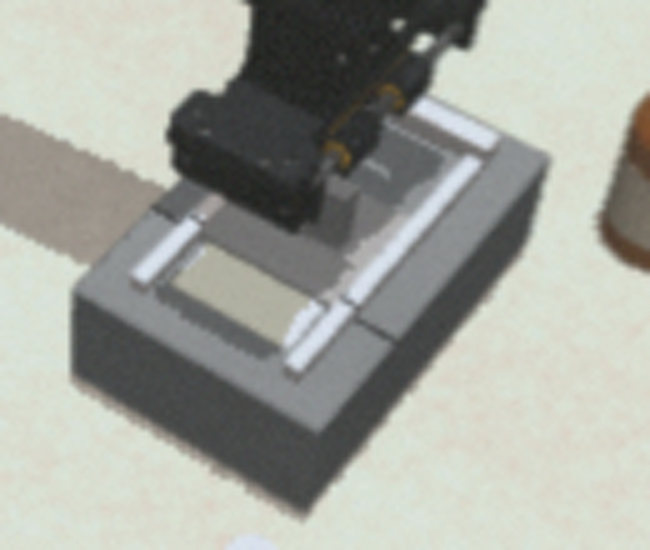

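View pics/w10c.png

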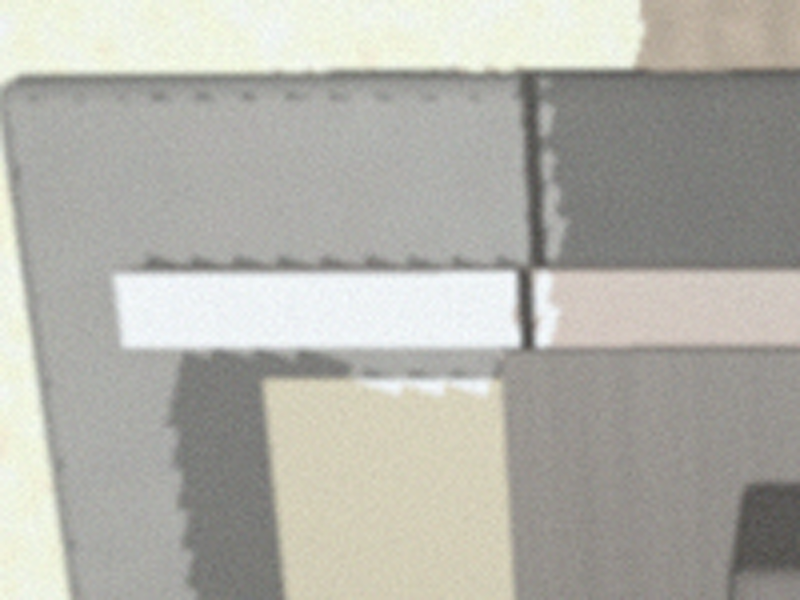

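```bash
cat > edge.py <<'E'
from h import *
import json,sys
def run(f,x0,y0,k,edge,box,rail):
    p=pose("wrist",json.load(open(f))); a=np.radians(19.0); y=np.array([-np.sin(a),np.cos(a)])
    # trailing-edge & ref: y coordinate relative to window centre (tab closed pos)
    g=lambda q,z:(onz(p,(q[0]/k+x0-.4,q[1]/k+y0-.4),z)[:2]-[.5865,.1468])@y*1000
    print("edge",[g(q,.092).round(2) for q in edge],"box line",[g(q,.085).round(2) for q in box],"rail tick",[g(q,.095).round(2) for q in rail])
if __name__=="__main__":
    run("w10.json",120,80,4,[(503,378),(516,598)],[(530,78),(540,262)],[(524,272),(527,346)])
E
python3 edge.py
```

```text
edge [np.float64(-4.22), np.float64(-4.12)] box line [np.float64(0.11), np.float64(0.31)] rail tick [np.float64(0.0), np.float64(-0.09)]
```

The trailing edge is 4.3 mm short of the line, while the tool travel says 4.6 mm. The arm yields about 1.6 mm to the spring, so I'll command about 6 mm.

```bash
python3 -m pendant '[{"travel":[0,0,0.003],"twist":0},{"travel":[0,0,0.0045],"twist":0},{"travel":[0,0,0.006],"twist":0},{"travel":[0,0,0.006],"twist":0},{"travel":[0,0,0.006],"twist":0},{"travel":[0,0,0.006],"twist":0}]' 
python3 loc.py .5735 .1843 .078 109.0
python3 - <<'E'
from h import *
import json
s=ctrl.get_state(); im=ctrl.get_image("wrist"); cv2.imwrite("pics/w11.png",im[:,:,::-1])
json.dump({k:np.array(s[k]).tolist() for k in("position","tool_rot")},open("w11.json","w"))
im=ctrl.get_image("scene"); cv2.imwrite("pics/s11.png",im[:,:,::-1])
crop("pics/s11.png",310,140,130,110,5,"pics/s11c.png")
crop("pics/w11.png",120,80,200,150,4,"pics/w11c.png")
E
```

```text
time: 16.92
position: [0.5737, 0.1841, 0.0781]
tool_rot: [-1.453, 1.039, 1.444]
ft_force: [3.2, -6.9, -0.3]
grip_width: 0.155
t 16.925 pos [0.5737 0.1841 0.0781] jaw deg 108.9 toolx [ 0.002 -0.006 -1.   ] F [ 3.2 -6.9 -0.3] M [-1.11 -0.5   0.1 ] w 0.155
q [-0.08  0.32 -0.34  1.7   0.12  1.15  1.45]
travel [0.0001 0.0001 0.0002]
twist -0.002
```

View pics/w11c.png

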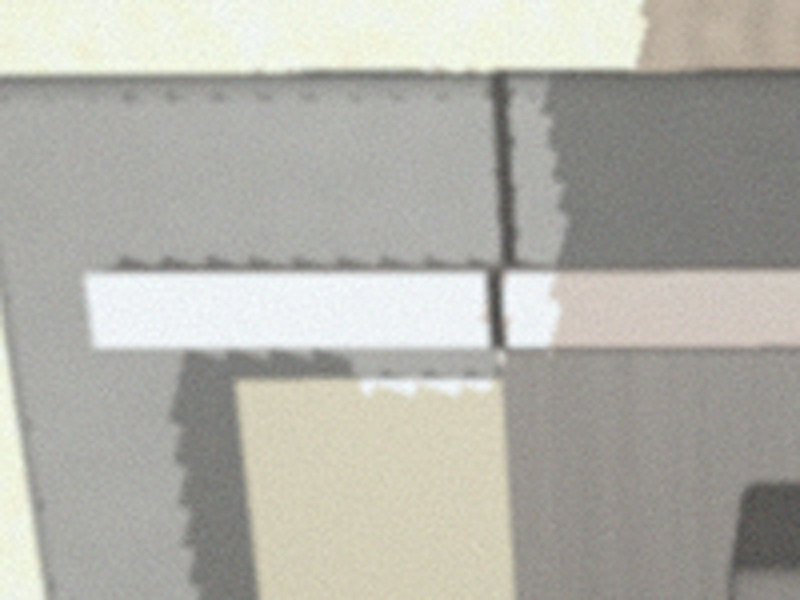

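View pics/s11c.png

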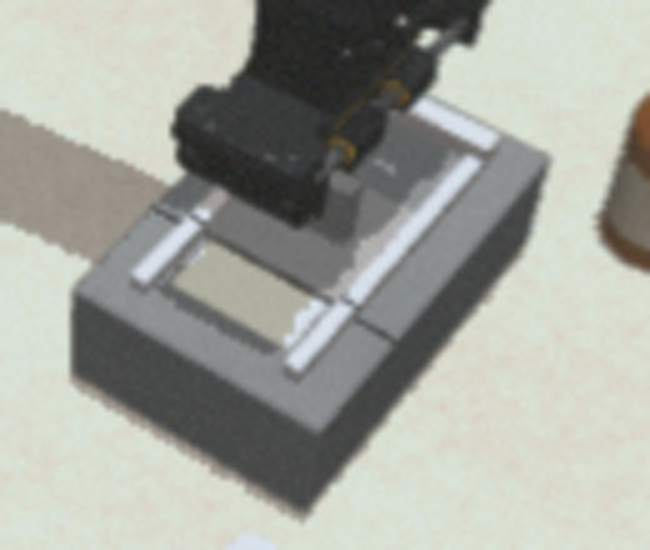

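```bash
python3 - <<'E'
from edge import *
run("w11.json",120,80,4,[(502,378),(515,598)],[(501,78),(511,262)],[(494,272),(499,346)])
E
python3 -m pendant '[{"travel":[0,0,0.002],"twist":0},{"travel":[0,0,0.002],"twist":0},{"travel":[0,0,0.002],"twist":0},{"travel":[0,0,0.002],"twist":0}]'; python3 loc.py .5735 .1843 .078 109.0
```

```text
edge [np.float64(-0.36), np.float64(-0.3)] box line [np.float64(0.23), np.float64(0.26)] rail tick [np.float64(0.05), np.float64(0.15)]
time: 17.52
position: [0.5737, 0.1841, 0.0781]
tool_rot: [-1.454, 1.041, 1.442]
ft_force: [2.6, -7.1, 0.3]
grip_width: 0.153
t 17.525 pos [0.5737 0.1841 0.0781] jaw deg 108.82 toolx [ 0.002 -0.008 -1.   ] F [ 2.6 -7.1  0.3] M [-1.08 -0.45  0.13] w 0.153
q [-0.08  0.32 -0.34  1.7   0.12  1.15  1.45]
travel [0.0001 0.0001 0.0003]
twist -0.003
```

The edge is 0.5 mm short of the line, and holding with a 2 mm lead keeps it steady. I'll nudge it slightly, then check that it stays put.

```bash
python3 -m pendant '[{"travel":[0,0,0.0025],"twist":0},{"travel":[0,0,0.0025],"twist":0},{"travel":[0,0,0.0025],"twist":0},{"travel":[0,0,0.0025],"twist":0},{"travel":[0,0,0.0025],"twist":0},{"travel":[0,0,0.0025],"twist":0},{"travel":[0,0,0.0025],"twist":0},{"travel":[0,0,0.0025],"twist":0}]'; python3 loc.py .5735 .1843 .078 109.0
python3 - <<'E'
from h import *
import json
s=ctrl.get_state(); im=ctrl.get_image("wrist"); cv2.imwrite("pics/w12.png",im[:,:,::-1])
json.dump({k:np.array(s[k]).tolist() for k in("position","tool_rot")},open("w12.json","w"))
im=ctrl.get_image("scene"); cv2.imwrite("pics/s12.png",im[:,:,::-1])
crop("pics/s12.png",130,140,200,200,3,"pics/s12c.png")
crop("pics/w12.png",120,80,200,150,4,"pics/w12c.png")
E
python3 loc.py
```

```text
time: 18.52
position: [0.5736, 0.1845, 0.0781]
tool_rot: [-1.455, 1.044, 1.44]
ft_force: [1.9, -6.5, 0.6]
grip_width: 0.153
t 18.525 pos [0.5736 0.1845 0.0781] jaw deg 108.75 toolx [ 0.003 -0.011 -1.   ] F [ 1.9 -6.5  0.6] M [-1.   -0.42  0.2 ] w 0.153
q [-0.08  0.32 -0.34  1.7   0.12  1.15  1.45]
travel [ 0.0001  0.0001 -0.0002]
twist -0.004
t 18.625 pos [0.5736 0.1845 0.0781] jaw deg 108.75 toolx [ 0.003 -0.011 -1.   ] F [ 2.5 -7.4  0.7] M [-0.98 -0.41  0.17] w 0.156
q [-0.08  0.32 -0.34  1.7   0.12  1.15  1.45]
```

View pics/w12c.png

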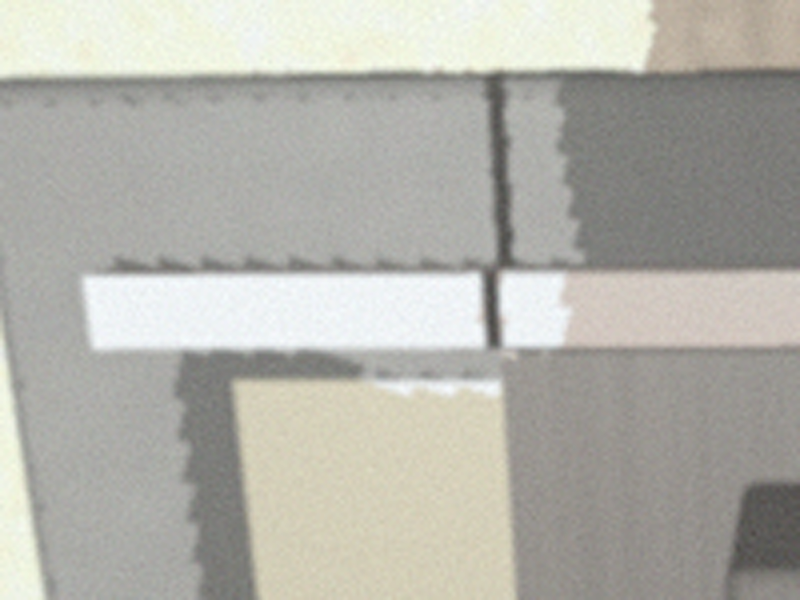

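View pics/s12c.png

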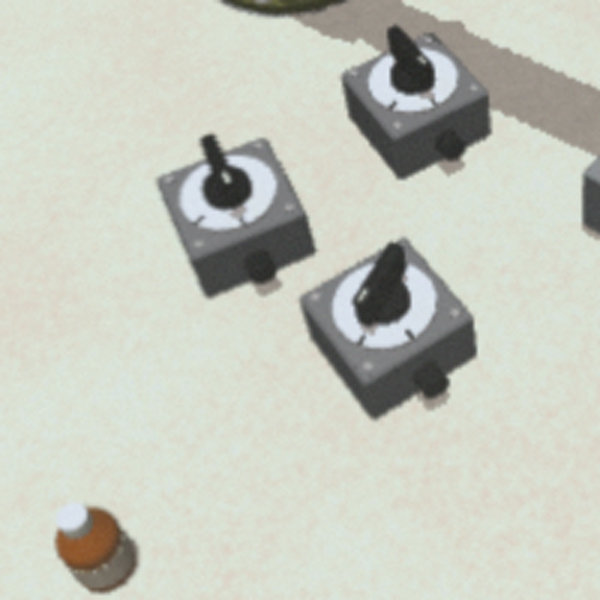

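View pics/s12.png

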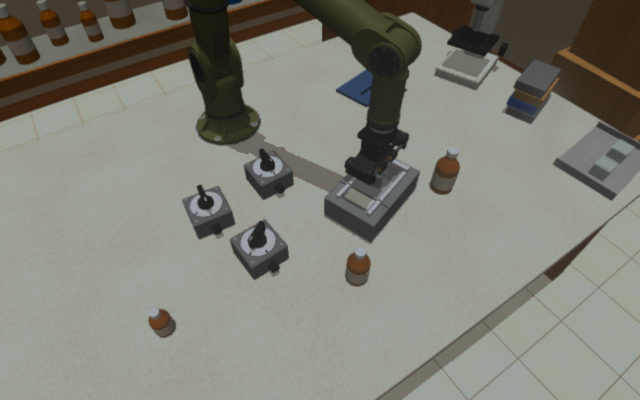

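Run:
```python
from edge import *
run("w12.json",120,80,4,[(502,378),(516,598)],[(496,78),(507,262)],[(489,272),(494,346)])
print(ctrl.close_job())
```

```text
edge [np.float64(0.18), np.float64(0.3)] box line [np.float64(0.15), np.float64(0.25)] rail tick [np.float64(-0.03), np.float64(0.04)]
the job is handed in; nothing more can be done
None
```

I switched the lamp on at the isolator farthest from the base, then slid the shutter to half open. I handed the job in at about 18.6 s, still holding the tab with a 50 N grip.

**What I did**
- **First grasp:** it closed on nothing, above the bar. The finger tips end about 25 mm short of the reported TCP, so I lifted, measured that, and gripped lower.
- **Handle:** I turned it about 61° clockwise, to the end stop.
- **Shutter:** I opened it in steps to half travel, so it never ran fully open.

**Last checks**
- **Shutter position:** the trailing edge is at +0.2 to +0.3 mm and the window line at 0.0 to +0.25 mm, so they agree within about 0.3 mm. Tool travel also gives about 40 mm.
- **Steadiness:** the tool stayed put against about 7 N of spring force.
- **Handle and lamp:** the handle points to its on mark in the last picture, and the window looks lit.
- **Bottles:** all three look the same in the scene pictures as at the start, judged by eye only.
- **Disagreements:** only the finger length differed from the description. The tool had also tilted by about 0.6° by the end.

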